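# Lengthen the inspection holder by one hole and clamp the long housing in it

### The arm

A 6-joint arm with a two-finger parallel gripper is mounted at the origin on the work surface. World frame = base frame: x ahead of the robot, y to its left, z up, the work surface at z = 0. Lengths are in m, angles in degrees, forces in N, time in s.
With the tool pointing down it reaches from about 0.25 to 0.725 m from the base axis. Payload 9.7 kg.
Tool frame: the origin (TCP) lies at the very end of the fingers, on their centre line; the grasp point (between the pads) lies 19 mm behind it; z points along the fingers, y is the direction in which the jaws open and shut (so a half turn about z gives the same grasp; the last joint's range is limited). The gripper opens to 85 mm and grips with 20 to 120 N. Pads are 22 mm wide; open, the fingers measure 114 mm over their backs; the gripper's body (76 mm by 85 mm) begins 54 mm behind the grasp point. The pads swing forward as they close: fully open they stand 13 mm farther back than shut.
Start: joints at [75.86, 4.979, 10.078, 95.1, 0, 90], TCP at [0.134, 0.533, 0.231] pointing down, gripper open.
Joint ranges: [-179.16, 179.16], [-48.56, 103.87], [-65.8, 70.77], [-126.05, 130.52], [-82.76, 87.17], [-180, 180]. Speed limits (degrees/s): [127.2, 127.2, 147.25, 180, 180, 180].

### API

Orientations are given as [roll, pitch, yaw] about the fixed x, y, z axes, in that order (R = Rz(yaw) Ry(pitch) Rx(roll)).
In Python, from workcell import bot gives the robot as it stands.
- The arm moves only by the shell command python3 -m pendant 'ROWS' [FORCE]. ROWS is JSON, a list that holds one entry, the list of rows, each a list of 7 numbers: the shift along the tool's x, y, z in cm, then the turn, a rotation vector about the tool's x, y, z in rad, then the opening in per cent of the stroke, from 0 (shut) to 100 (fully open). In form: [[[dx, dy, dz, ax, ay, az, gripper], ...]]. A call has 1 to 5 rows; each row shifts and turns the pose as measured when the row begins, along the tool's axes as they then stand; what a row does not reach is not made up. A row lasts 1/12 s, in which the tool goes at most 41.7 mm and 7.16 degrees, less where a joint would pass 70% of its speed; a pose out of reach is approached as far as the arm can. A call with a gripper value outside its range is refused whole. The fingers move at their own pace and stop on an object; FORCE is the grip in N (left out, the last holds). Time passes only in rows, so rows that do not move let the fingers close. It gives the time, the measured TCP pose, the force and the opening at its end, in the units of the state.
- bot.get_obs(): the state, without advancing time (a new reading comes with each control period).
- bot.camera(name): name is "scene" or "top"; returns the picture (384x512x3 uint8, red, green, blue); there is no depth.
- bot.get_calibration(name): a dict with "intrinsics" (3x3 intrinsics, pixels), "pose" (4x4, takes a point from camera to world coordinates). Camera axes: x right, y down, z forward; pixel columns grow to the right and rows downward; lengths in m; the calibration is good to about 2 mm. A picture is of the moment at which its call begins. get_calibration takes no time and is no camera call.
- bot.job_done(): hands the job in, once; it reports no verdict.
Trained networks look in the newest picture that a camera, given by its name, has taken for a name from the list of things; names that differ only in an ending like _2 or _b are one class to them, and where a whole thing is asked for, a point or a joint stands for the part that bears it (a point fixed in the world has none). Each returns a list of dicts, best first, with "confidence" (0 to 1); they miss things now and then, are a little off and sometimes report something else, mostly with a low value. They report only what shows in the picture. A call takes as long as a camera call. They do not tell look-alikes from the thing itself.
- bot.masks_of(camera, thing): "pixels" (384x512 bool, what is visible of it) and "extent" ([left, top, right, bottom] in pixels, round what is visible of it).
- bot.mark_of(camera, thing): "uv" ([column, row] in pixels: a listed point, or the origin of a listed thing).
The state is a dict: "time": time; "q": joint angles; "qd": joint speeds; "joint_efforts": joint torques, N m; "ee_pos": TCP position; "tcp_rot": TCP orientation; "wrist_force": force on the tool from outside, world axes, zero at the start; "torque": the same for the moment, N m; "opening": finger opening in m.
Only numpy, scipy, OpenCV 4.12 (cv2) and the standard library are available. Lean on these libraries where they do the work, as an engineer would, in place of code of your own. Each camera call takes 0.05 s, during which the arm holds its last target. There are 200 camera calls.

### The job

The inspection holder is set too short for the long black housing. Press its yellow snap button down flush, slide the tube out to the very next hole and let the button pop up there. Then, pushing the red sprung jaw back with the housing to open the gap, load it flat on the grey bed and leave it clamped straight and centred between the red jaw and the blue stop, the other things on the table left where they are.

Things in the scene. Friction and masses are not known exactly. Their poses are not given: they have to be found in the camera images.
- holder: Fixed holder: grey base plate 270 x 70 mm, on it a level aluminium tube 44 mm wide, top 50 mm above the table. Origin on the table under the tube's centre line; x along the tube, the way the inner tube slides out; z up. Tube from x = -170 to 109 mm; in its top a slot with three holes, at x = -130, -90, -50 mm. The red jaw's spring housing is at x = -20 to -2, its top 84 mm high.
- bed (a point): Centre of the top of the holder's flat grey bed, on which the part lies: 64 mm long, 60 mm wide, 50 mm above the table. In the holder's frame it is at x = 77 mm.
- tube (a joint): How far the dark inner tube with the blue stop is slid out, m: 0 = first hole (start), 0.040 = next hole, 0.080 = last hole; about 1.5 mm of play either way in a hole. Locked while the button is up in a hole; slides with about 3 N of friction.
- button (a joint): How far the yellow button is pressed, m: 0 = up, 0.010 = fully down (flush on the tube). Spring: 3 N at first, 8 N at the bottom. Pressed more than 4 mm it frees the tube. Let go between two holes it stays trapped 4 mm down under the tube wall, and clicks up by itself when it comes over a hole.
- button_dish (a point): Centre of the upper face of the yellow snap button: a plate 60 mm long (holder x), 36 mm wide, with an upright wall 12 mm high and 6 mm thick across each end (48 mm between them), so that a fingertip pressing down between the walls can also push the tube along. 66 mm above the table when up, 56 mm when flush. It travels with the inner tube.
- stop_face (a point): Inner face of the blue stop on the inner tube's end, on the centre line, 60 mm above the table; stop 50 mm wide, 12 mm thick, top 72 mm above the table. In the holder's frame x = 111 mm at the first hole, 151 mm at the next.
- jaw_face (a point): Point on the face of the red sprung jaw, 85 mm above the table; jaw 50 mm wide, 51 to 108 mm above the table, so higher than the stop. Face at x = 41 mm in the holder's frame at rest; a part can push it back towards -x.
- jaw (a joint): How far the red jaw is pushed back, m: 0 = at rest, 0.030 = fully back. Spring: 2.5 N at first, 6 N at 0.010, 13 N fully back. At the next hole the gap is 110 mm with the jaw at rest and 140 mm fully back, so the 120 mm part is clamped with the jaw about 0.010 back.
- long_part_center (a point): Centre (22 mm above its underside) of the long black housing to be loaded: 120 mm long (its x), 40 mm wide (its y), 44 mm high, about 0.25 kg, two round lenses on top; the same both ways round. It starts flat on the table.
- short_part_center (a point): Centre of the short silver housing, 80 x 40 x 44 mm, which stays where it is.
- estop: White emergency-stop box 70 x 70 x 50 mm with a red mushroom button, top 74 mm above the table; origin under its centre. Leave alone.
- mouse: Computer mouse 105 (its x) x 60 x 36 mm; origin under its centre. Leave alone.
- bottle: Clear water bottle standing upright, 60 mm across, 180 mm high; origin under its centre. Leave alone.
- mug: White mug, 80 mm across, 90 mm high, handle to its +y; origin under its centre. Leave alone.
- driver: Screwdriver 190 mm long lying along its x; leave alone.
Not all that is in view belongs to the job. What is shaped like the part that bears long_part_center but green is not meant.

How it is judged:
By the outcome, as a careful person would: the job done as asked, in the order asked, and still so for the second after the job is handed in, with the robot touching nothing.
It also fails if it takes over 59 s, if anything falls off the work surface, if the arm or the gripper's body presses on something with over 40 N, if the wrist force passes 120 N, or if a joint passes its speed limit or range.

## Working session

There is one attempt and no reset: what is moved stays moved. The work goes in short steps, Python scripts to look and compute and a shell command to move; the robot and the scene stay as the last step left them, time stands still between calls to the robot, and variables do not carry over. Pictures are saved under pics/ and viewed, about 8 in all and at most 12, crops included, and the job is handed in when it is done.

```bash
ls; mkdir -p pics; cat > h.py <<'E'
import numpy as np, cv2
from workcell import bot
def cal(c):
    d=bot.get_calibration(c); return np.array(d["intrinsics"]),np.array(d["pose"])
def ray(c,uv,z):
    K,T=cal(c); d=T[:3,:3]@np.linalg.inv(K)@np.array([uv[0],uv[1],1.]); o=T[:3,3]
    return o+d*(z-o[2])/d[2]
def proj(c,p):
    K,T=cal(c); q=K@(T[:3,:3].T@(np.array(p)-T[:3,3])); return q[:2]/q[2]
E
python3 - <<'E'
from h import *
ims=[bot.camera(c) for c in("scene","top")]
for c,im in zip(("scene","top"),ims): cv2.imwrite(f"pics/{c}0.png",im[...,::-1])
Z=dict(holder=0,button_dish=.066,bed=.05,stop_face=.06,jaw_face=.085,long_part_center=.022,short_part_center=.022,estop=0,mouse=0,bottle=0,mug=0,driver=0)
for c in("scene","top"):
    print(c,np.round(cal(c)[1],3).tolist(),cal(c)[0].tolist())
    for t,z in Z.items():
        for m in bot.mark_of(c,t)[:3]: print(t,np.round(m["uv"],1),round(m["confidence"],2),np.round(ray(c,m["uv"],z),3))
print(bot.get_obs())
E
```

```text
pics
scene [[0.591, 0.537, -0.602, 1.353], [0.807, -0.406, 0.429, -0.665], [-0.014, -0.74, -0.673, 1.035], [0.0, 0.0, 0.0, 1.0]] [[437.2712448931351, 0.0, 253.14931576597485], [0.0, 437.2712448931351, 184.69604175424365], [0.0, 0.0, 1.0]]
holder [264.7 192.6] 0.97 [0.483 0.003 0.   ]
button_dish [237.  198.2] 0.68 [ 0.506 -0.126  0.066]
bed [273.8 167.4] 0.92 [0.442 0.074 0.05 ]
stop_face [285.4 161.7] 0.77 [0.452 0.118 0.06 ]
jaw_face [272.7 169.1] 0.5 [0.479 0.039 0.085]
long_part_center [168.5 244.6] 0.94 [ 0.509 -0.379  0.022]
long_part_center [170.8 210.6] 0.83 [ 0.386 -0.306  0.022]
long_part_center [152.3 183.5] 0.7 [ 0.23  -0.294  0.022]
short_part_center [349.8 150.6] 0.7 [0.511 0.382 0.022]
estop [265.1 249.6] 0.97 [ 0.683 -0.148  0.   ]
mouse [339.6 202.7] 0.6 [0.674 0.174 0.   ]
mouse [236.3 195.9] 0.53 [ 0.438 -0.084  0.   ]
bottle [309.7 238.2] 0.62 [ 0.73 -0.01  0.  ]
mug [369.4 188.6] 0.69 [0.686 0.305 0.   ]
driver [222.4 274.8] 0.59 [ 0.683 -0.302  0.   ]
top [[-0.072, -0.975, 0.211, 0.269], [-0.997, 0.07, -0.018, -0.048], [0.003, -0.212, -0.977, 1.088], [0.0, 0.0, 
[... 1110 characters left out ...]
  ]
driver [321. 137.] 0.8 [ 0.682 -0.283  0.   ]
{'time': 1.3, 'q': array([ 7.58595246e+01,  4.97897701e+00,  1.00776759e+01,  9.51012279e+01,
       -5.04774633e-04,  9.00006506e+01]), 'qd': array([-0.0290799 , -0.10189393,  0.02816023,  0.00157775, -0.10352806,
       -0.1001544 ]), 'joint_efforts': array([ 1.19442218e-03, -5.20097423e+01,  4.64865053e+01,  1.39864900e-03,
        9.79718698e-05, -1.70420077e-05]), 'ee_pos': array([0.13436273, 0.5333153 , 0.23127858]), 'tcp_rot': array([-1.79997471e+02,  5.04803352e-04,  1.65858874e+02]), 'wrist_force': array([-0.08737595, -0.45512726,  0.41578106]), 'torque': array([ 0.004547  , -0.01933788, -0.03541703]), 'opening': 0.08524821882335712}
```

```bash
python3 -c "
import cv2
a=cv2.imread('pics/scene0.png');b=cv2.imread('pics/top0.png')
cv2.imwrite('pics/both0.png',cv2.resize(cv2.vconcat([a,b]),(400,600))) 
cv2.imwrite('pics/s1.png',cv2.resize(a,(800,600)));cv2.imwrite('pics/t1.png',cv2.resize(b,(800,600)))"
```

```text
(no output)
```

View pics/t1.png

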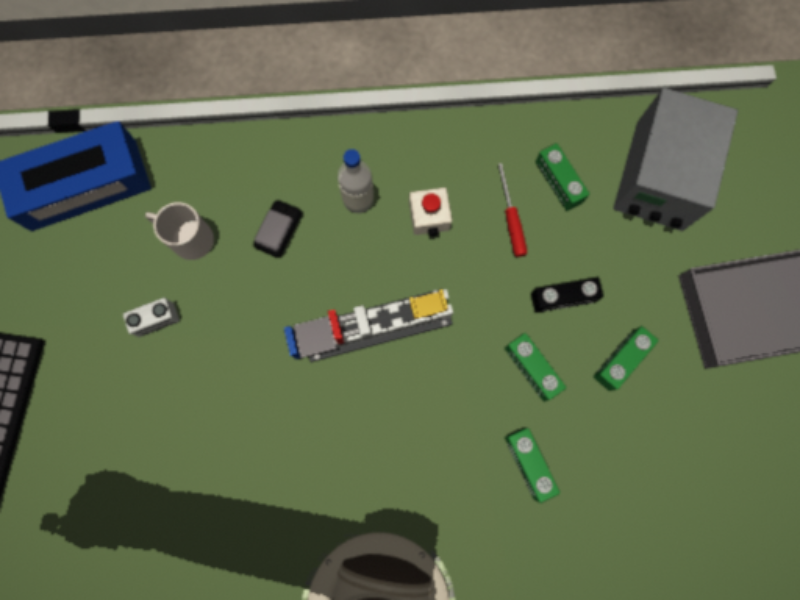

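View pics/s1.png

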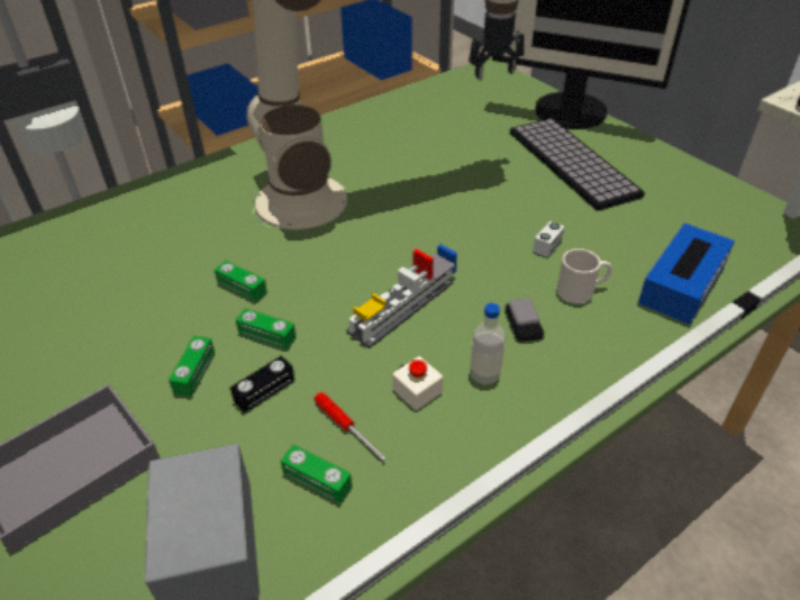

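Top view: black housing at about (363,188) in the 512x384 picture. Look-alikes are the green blocks at (361,113), (344,234), (401,228) and (340,297). Other confusables are the silver short part at (97,202), and the driver and tray, which are not near. The holder runs from the yellow button at (274,196) to the blue stop at (185,218). I choose the black one and refine it with a crop.

```bash
cat > m.py <<'E'
from h import *
im=cv2.imread("pics/top0.png")
bot.camera("top")
for m in bot.masks_of("top","long_part_center"):
    p=m["pixels"]; v=im[p].mean(0)
    ys,xs=np.nonzero(p); print(round(m["confidence"],2),np.round(m["extent"]),v.round())
    if v[1]<v[2]+20 and 340<xs.mean()<385 and p.sum()>100:
        W=np.array([ray("top",(x,y),.035)[:2] for x,y in zip(xs,ys)],np.float32)
        r=cv2.minAreaRect(W*1000); print("rect z=35",r)
        L=bot.masks_of
hsv=cv2.cvtColor(im,cv2.COLOR_BGR2HSV)
def blob(lo,hi,z,box):
    k=cv2.inRange(hsv,lo,hi); x0,y0,x1,y1=box; q=np.zeros_like(k); q[y0:y1,x0:x1]=k[y0:y1,x0:x1]
    ys,xs=np.nonzero(q); W=np.array([ray("top",(x,y),z)[:2] for x,y in zip(xs,ys)],np.float32)*1000
    print(len(xs),np.round([xs.mean(),ys.mean()],1),cv2.minAreaRect(W),W.mean(0))
blob((18,110,90),(35,255,255),.066,(250,170,300,220))
blob((105,120,60),(130,255,255),.072,(170,195,205,240))
blob((0,140,80),(8,255,255),.108,(200,190,230,225))
cv2.imwrite("pics/crop1.png",cv2.resize(im[160:240,170:420],(800,256),interpolation=cv2.INTER_CUBIC))
E
python3 m.py
```

```text
0.85 [323. 216. 361. 257.] [ 76. 124.  73.]
0.72 [263. 186. 285. 202.] [ 66. 168. 200.]
0.69 [322. 276. 361. 322.] [ 80. 128.  77.]
0.68 [382. 206. 418. 248.] [ 69. 116.  65.]
0.61 [344.  93. 378. 134.] [ 63. 107.  60.]
0.56 [340. 180. 386. 199.] [45. 48. 47.]
rect z=35 ((509.3944396972656, -377.95391845703125), (46.929351806640625, 129.63661193847656), 6.3482346534729)
0.39 [320. 108. 335. 164.] [ 31.  36. 157.]
304 [273.7 194.5] ((501.0742492675781, -122.36349487304688), (40.2775993347168, 64.58821868896484), 11.042893409729004) [ 500.40033 -121.05569]
95 [185.9 217.8] ((451.8349914550781, 119.32540130615234), (51.241851806640625, 13.598991394042969), 11.820035934448242) [451.84952 119.75254]
95 [214.2 207.7] ((467.1683654785156, 39.624698638916016), (52.35602569580078, 12.566301345825195), 10.919638633728027) [466.83243   39.588753]
```

View pics/crop1.png

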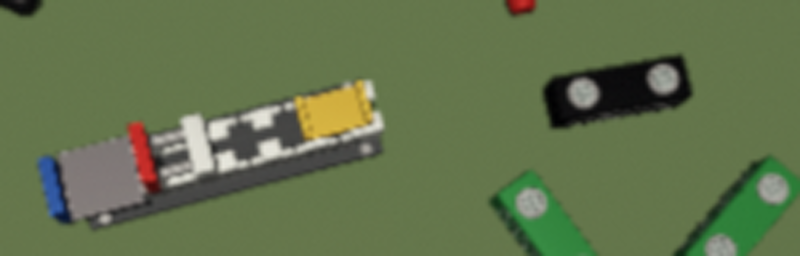

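The crop shows the black housing with two silver lenses at crop (583,92) and (663,78), clearly black, so it is the right one. The holder has its button at right (335,110) and its stop at left.

```bash
cat > plan.py <<'E'
# python3 plan.py x y z yaw nrows : step list (cm, rad) towards the goal; H = holder-frame x,y allowed via "h"
import sys; from h import *
HO=np.array([.4747,.0055]); HY=101.3
def hw(x,y): a=np.radians(HY); return HO+np.array([np.cos(a)*x-np.sin(a)*y,np.sin(a)*x+np.cos(a)*y])
def wh(p): a=np.radians(HY); d=np.array(p[:2])-HO; return np.array([np.cos(a)*d[0]+np.sin(a)*d[1],-np.sin(a)*d[0]+np.cos(a)*d[1]])
if __name__=="__main__":
    a=sys.argv[1:]; o=bot.get_obs(); p=np.array(o["ee_pos"]); R=cv2.Rodrigues(np.zeros(3))[0]
    g=np.array([float(v) for v in a[-5:-1]]); n=int(a[-1])
    if a[0]=="h": g[:2]=hw(*g[:2])
    y=o["tcp_rot"][2]; dy=(g[3]-y+90)%180-90
    print("t",o["time"],"h",wh(p).round(4),"p",p.round(4),"rot",o["tcp_rot"].round(1),"F",o["wrist_force"].round(1),"tot",np.linalg.norm(g[:3]-p).round(3),"turn",round(dy,1))
    d=(g[:3]-p)/n*100
    for i in range(n):
        t=np.radians(y+dy*i/n); c,s=np.cos(t),np.sin(t)
        print([round(v,2) for v in (c*d[0]+s*d[1],s*d[0]-c*d[1],-d[2],0,0,-np.radians(dy/n))])
E
python3 plan.py h -.130 0 .15 101.3 20
python3 -c "
from h import *
l=[ray('top',u,.044) for u in((352.2,188.75),(377.2,184.4))];print(l,(l[0]+l[1])/2,np.degrees(np.arctan2(*(l[0]-l[1])[1::-1])))"
```

```text
t 1.4 h [0.5843 0.2303] p [0.1344 0.5333 0.2313] rot [180.    0.  165.9] F [0.6 0.  0.5] tot 0.755 turn -64.6
[np.float64(-2.57), np.float64(-2.73), np.float64(0.41), 0, 0, np.float64(0.06)]
[np.float64(-2.72), np.float64(-2.58), np.float64(0.41), 0, 0, np.float64(0.06)]
[np.float64(-2.86), np.float64(-2.42), np.float64(0.41), 0, 0, np.float64(0.06)]
[np.float64(-3.0), np.float64(-2.26), np.float64(0.41), 0, 0, np.float64(0.06)]
[np.float64(-3.12), np.float64(-2.09), np.float64(0.41), 0, 0, np.float64(0.06)]
[np.float64(-3.23), np.float64(-1.91), np.float64(0.41), 0, 0, np.float64(0.06)]
[np.float64(-3.33), np.float64(-1.72), np.float64(0.41), 0, 0, np.float64(0.06)]
[np.float64(-3.43), np.float64(-1.53), np.float64(0.41), 0, 0, np.float64(0.06)]
[np.float64(-3.51), np.float64(-1.34), np.float64(0.41), 0, 0, np.float64(0.06)]
[np.float64(-3.58), np.float64(-1.14), np.float64(0.41), 0, 0, np.float64(0.06)]
[np.float64(-3.63), np.float64(-0.93), np.float64(0.41), 0, 0, np.float64(0.06)]
[np.float64(-3.68), np.float64(-0.73), np.float64(0.41), 0, 0, np.float64(0.06)]
[np.float64(-3.72), np.float64(-0.52), np.float64(0.41), 0, 0, np.float64(0.06)]
[np.float64(-3.74), np.float64(-0.31), np.float64(0.41), 0, 0, np.float64(0.06)]
[np.float64(-3.75), np.float64(-0.1), np.float64(0.41), 0, 0, np.float64(0.06)]
[np.float64(-3.75), np.float64(0.11), np.float64(0.41), 0, 0, np.float64(0.06)]
[np.float64(-3.74), np.float64(0.32), np.float64(0.41), 0, 0, np.float64(0.06)]
[np.float64(-3.71), np.float64(0.53), np.float64(0.41), 0, 0, np.float64(0.06)]
[np.float64(-3.68), np.float64(0.74), np.float64(0.41), 0, 0, np.float64(0.06)]
[np.float64(-3.63), np.float64(0.95), np.float64(0.41), 0, 0, np.float64(0.06)]
[array([ 0.50615353, -0.34389695,  0.044     ]), array([ 0.51366205, -0.41573425,  0.044     ])] [ 0.50990779 -0.3798156   0.044     ] 95.96695430354436
```

```bash
python3 -m pendant '[[[-2.6,-2.7,0,0,0,0.06,0],[-2.7,-2.6,0,0,0,0.06,0],[-2.9,-2.4,0,0,0,0.06,0],[-3.0,-2.3,0,0,0,0.06,0],[-3.1,-2.1,0,0,0,0.06,0]]]'
python3 -m pendant '[[[-3.2,-1.9,0,0,0,0.06,0],[-3.3,-1.7,0,0,0,0.06,0],[-3.4,-1.5,0,0,0,0.06,0],[-3.5,-1.3,0,0,0,0.06,0],[-3.6,-1.1,0,0,0,0.06,0]]]'
python3 plan.py h -.130 0 .15 101.3 10 | sed 's/np.float64//g'
```

```text
time: 1.82
ee_pos: [0.2241, 0.3676, 0.2277]
tcp_rot: [-179.8, -0.0, 148.6]
wrist_force: [1.8, 0.3, 1.2]
opening: 0.0254
time: 2.23
ee_pos: [0.3117, 0.194, 0.2285]
tcp_rot: [180.0, 0.1, 130.7]
wrist_force: [-0.1, 1.2, 0.1]
opening: 0.0004
t 2.2333 h [0.2168 0.1229] p [0.3117 0.194  0.2285] rot [1.800e+02 1.000e-01 1.307e+02] F [-0.1  1.2  0.1] tot 0.376 turn -29.4
[(-3.62), (-0.63), (0.78), 0, 0, (0.05)]
[(-3.65), (-0.44), (0.78), 0, 0, (0.05)]
[(-3.67), (-0.25), (0.78), 0, 0, (0.05)]
[(-3.68), (-0.07), (0.78), 0, 0, (0.05)]
[(-3.68), (0.12), (0.78), 0, 0, (0.05)]
[(-3.67), (0.31), (0.78), 0, 0, (0.05)]
[(-3.65), (0.5), (0.78), 0, 0, (0.05)]
[(-3.61), (0.68), (0.78), 0, 0, (0.05)]
[(-3.58), (0.87), (0.78), 0, 0, (0.05)]
[(-3.53), (1.05), (0.78), 0, 0, (0.05)]
```

```bash
python3 -m pendant '[[[-3.9,-0.6,0.4,0,0,0.055,0],[-3.9,-0.4,0.4,0,0,0.055,0],[-3.9,-0.2,0.6,0,0,0.055,0],[-3.9,0,0.8,0,0,0.055,0],[-3.9,0.1,0.8,0,0,0.055,0]]]'
python3 -m pendant '[[[-3.9,0.3,1,0,0,0.055,0],[-3.9,0.5,1,0,0,0.055,0],[-3.8,0.7,1,0,0,0.055,0],[-3.7,0.9,1,0,0,0.055,0],[-3.0,0.9,1,0,0,0.05,0]]]' >/dev/null
python3 plan.py h -.130 0 .12 101.3 3 | sed 's/np.float64//g'
```

```text
time: 2.65
ee_pos: [0.415, 0.0166, 0.2014]
tcp_rot: [179.4, 0.1, 114.1]
wrist_force: [0.2, 2.0, 0.4]
opening: -0.0001
t 3.0667 h [-0.166   0.0022] p [ 0.5051 -0.1577  0.1519] rot [1.791e+02 1.000e-01 9.760e+01] F [1. 1. 1.] tot 0.048 turn 3.7
[(1.2), (-0.0), (1.06), 0, 0, (-0.02)]
[(1.2), (0.02), (1.06), 0, 0, (-0.02)]
[(1.2), (0.05), (1.06), 0, 0, (-0.02)]
```

```bash
python3 -m pendant '[[[1.3,0,1.1,0,0,-0.02,0],[1.2,0,1.1,0,0,-0.02,0],[1.1,0.05,1.5,0,0,-0.02,0],[0,0,1.5,0,0,0,0],[0,0,0,0,0,0,0]]]'
python3 plan.py h -.130 0 .085 101.3 2 | sed 's/np.float64//g'
python3 - <<'E'
from h import *
a=bot.camera("scene");b=bot.camera("top")
u=proj("scene",[.5,-.12,.07]).astype(int);v=proj("top",[.5,-.12,.07]).astype(int)
f=lambda im,u:cv2.resize(im[u[1]-40:u[1]+40,u[0]-40:u[0]+40],(400,400),interpolation=2)
cv2.imwrite("pics/p2.png",np.hstack([f(a,u),f(b,v)])[...,::-1])
for c in("scene","top"): print(c,[(np.round(m["uv"],1),round(m["confidence"],2),ray(c,m["uv"],.066).round(4)) for m in bot.mark_of(c,"button_dish")[:1]])
E
```

```text
time: 3.48
ee_pos: [0.5021, -0.129, 0.0931]
tcp_rot: [179.4, 0.1, 100.4]
wrist_force: [-0.6, 0.1, -0.5]
opening: 0.0004
t 3.4833 h [-0.1373 -0.0005] p [ 0.5021 -0.129   0.0931] rot [1.794e+02 1.000e-01 1.004e+02] F [-0.6  0.1 -0.5] tot 0.011 turn 0.9
[(0.36), (-0.03), (0.41), 0, 0, (-0.01)]
[(0.36), (-0.03), (0.41), 0, 0, (-0.01)]
scene [(array([237.6, 197.1]), 0.75, array([ 0.5031, -0.1212,  0.066 ]))]
top []
```

View pics/p2.png

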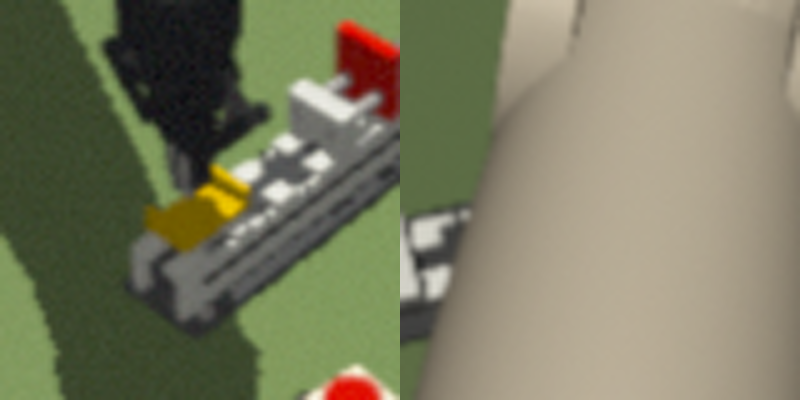

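The scene crop shows the shut fingertips just above and behind the yellow dish; the top view is hidden by the arm. Shift +7 mm, then press.

```bash
python3 -m pendant '[[[0.4,0,0.7,0.005,0,-0.01,0],[0.4,0,0.7,0.005,0,-0.005,0],[0,0,0.6,0,0,0,0],[0,0,0.4,0,0,0,0],[0,0,0.3,0,0,0,0]]]'
python3 plan.py h -.130 0 .056 101.3 2 | sed 's/np.float64//g'
```

```text
time: 4.1
ee_pos: [0.5045, -0.1216, 0.0714]
tcp_rot: [179.5, 0.3, 101.3]
wrist_force: [0.8, -0.8, -0.5]
opening: -0.0001
t 4.1 h [-0.1305 -0.0043] p [ 0.5045 -0.1216  0.0714] rot [179.5   0.3 101.3] F [ 0.8 -0.8 -0.5] tot 0.016 turn -0.0
[(0.03), (-0.21), (0.77), 0, 0, (0.0)]
[(0.03), (-0.21), (0.77), 0, 0, (0.0)]
```

```bash
python3 -m pendant '[[[0,-0.3,0.4,0,0,0,0],[0,-0.1,0.5,0,0,0,0],[0,0,0.4,0,0,0,0],[0,0,0.3,0,0,0,0]]]'
python3 plan.py h -.130 0 .056 101.3 2 | sed 's/np.float64//g'
```

```text
time: 4.43
ee_pos: [0.5014, -0.1224, 0.0555]
tcp_rot: [179.3, 0.4, 101.3]
wrist_force: [-7.6, 2.0, 37.9]
opening: -0.0002
t 4.4333 h [-0.1307 -0.0012] p [ 0.5014 -0.1224  0.0555] rot [179.3   0.4 101.3] F [-7.6  2.  37.9] tot 0.001 turn -0.0
[(0.03), (-0.06), (-0.03), 0, 0, (0.0)]
[(0.03), (-0.06), (-0.03), 0, 0, (0.0)]
```

```bash
python3 -m pendant '[[[0,0,-0.1,0,0,0,0],[0.5,0,0,0,0,0,0],[0.5,0,0,0,0,0,0]]]'
python3 plan.py h -.130 0 .056 101.3 1 | sed 's/np.float64//g'
```

```text
time: 4.68
ee_pos: [0.5, -0.1147, 0.0586]
tcp_rot: [179.1, 0.6, 101.2]
wrist_force: [-1.9, -4.4, 5.7]
opening: 0.0003
t 4.6833 h [-0.1228 -0.0013] p [ 0.5    -0.1147  0.0586] rot [179.1   0.6 101.2] F [-1.9 -4.4  5.7] tot 0.008 turn 0.1
[(-0.72), (-0.12), (0.26), 0, 0, (-0.0)]
```

```bash
python3 -m pendant '[[[0.5,0,0.15,0,0,0,0],[0.5,0,0.1,0,0,0,0],[0.5,0,0.05,0,0,0,0]]]'
python3 plan.py h -.130 0 .056 101.3 1 | sed 's/np.float64//g'
python3 - <<'E'
from h import *; from plan import wh
bot.camera("scene")
for t,z in(("stop_face",.06),("button_dish",.058)): print(t,[(wh(ray("scene",m["uv"],z)).round(4),round(m["confidence"],2)) for m in bot.mark_of("scene",t)[:1]])
E
```

```text
time: 4.93
ee_pos: [0.4976, -0.1026, 0.0575]
tcp_rot: [179.0, 1.0, 101.0]
wrist_force: [-0.8, -3.7, 6.5]
opening: -0.0
t 4.9333 h [-0.1105 -0.0013] p [ 0.4976 -0.1026  0.0575] rot [179.   1. 101.] F [-0.8 -3.7  6.5] tot 0.02 turn 0.3
[(-1.95), (-0.12), (0.15), 0, 0, (-0.0)]
stop_face [(array([0.1268, 0.0065]), 0.6)]
button_dish [(array([-0.1046, -0.0021]), 0.43)]
```

```bash
python3 -m pendant '[[[0.6,0,0.1,0,0,0,0],[0.5,0,0.08,0,0,0,0],[0.5,0,0.05,0,0,0,0]]]' >/dev/null
cat > stop.py <<'E'
from h import *; from plan import wh
def cen(im):
    q=cv2.cvtColor(im,cv2.COLOR_BGR2HSV); k=cv2.inRange(q,(105,130,40),(130,255,255)); k[:, :255]=0;k[:150]=0;k[185:]=0;k[:,315:]=0
    n,l,s,c=cv2.connectedComponentsWithStats(k); i=1+s[1:,4].argmax(); return c[i],s[i,4]
if __name__=="__main__":
    im=np.ascontiguousarray(bot.camera("scene")[...,::-1]); cv2.imwrite("pics/st.png",im)
    r=[cen(cv2.imread("pics/scene0.png")),cen(im)]; print(r)
    w=[wh(ray("scene",c,.065)) for c,_ in r]; print("stop moved mm",((w[1]-w[0])*1000).round(1))
E
python3 stop.py; python3 plan.py h -.130 0 .056 101.3 1 | sed 's/np.float64//g'
```

```text
[(array([285.84337349, 161.77108434]), np.int32(83)), (array([292.02586207, 159.09482759]), np.int32(116))]
stop moved mm [25.9 -6.8]
t 5.3833 h [-0.0961 -0.0016] p [ 0.4951 -0.0884  0.0569] rot [178.9   1.3 100.9] F [-1.3 -1.7  7.7] tot 0.034 turn 0.4
[(-3.39), (-0.13), (0.09), 0, 0, (-0.01)]
```

```bash
python3 -m pendant '[[[0.5,0,0.05,0,0,0,0],[0.5,0,0.05,0,0,0,0],[0,0,0,0,0,0,0]]]' >/dev/null
python3 stop.py; python3 plan.py h -.130 0 .056 101.3 1 | sed 's/np.float64//g'
```

```text
[(array([285.84337349, 161.77108434]), np.int32(83)), (array([293.77477477, 157.95495495]), np.int32(111))]
stop moved mm [34.9 -7.5]
t 5.6833 h [-0.0878 -0.0017] p [ 0.4936 -0.0803  0.0576] rot [178.8   1.6 100.8] F [-2.5  1.6  7.5] tot 0.042 turn 0.5
[(-4.22), (-0.14), (0.16), 0, 0, (-0.01)]
```

```bash
python3 -m pendant '[[[0,0,-0.5,0,0,0,0],[0,0,-0.4,0,0,0,0],[0.2,0,-0.1,0,0,0,0],[0.2,0,0,0,0,0,0],[0.2,0,0,0,0,0,0]]]'
python3 stop.py; python3 plan.py h -.130 0 .056 101.3 1 | sed 's/np.float64//g'
```

```text
time: 6.1
ee_pos: [0.4919, -0.0744, 0.0681]
tcp_rot: [178.7, 1.6, 100.8]
wrist_force: [0.1, 0.1, -1.0]
opening: 0.0003
[(array([285.84337349, 161.77108434]), np.int32(83)), (array([293.73636364, 157.87272727]), np.int32(110))]
stop moved mm [35.2 -7.1]
t 6.15 h [-0.0814 -0.0012] p [ 0.4919 -0.0741  0.068 ] rot [178.7   1.6 100.8] F [-0.2 -0.2 -0.1] tot 0.05 turn 0.5
[(-4.86), (-0.08), (1.2), 0, 0, (-0.01)]
```

```bash
python3 -m pendant '[[[0.2,0,0,0,0,0,0],[0.2,0,0,0,0,0,0],[0.2,0,0,0,0,0,0]]]'
python3 -m pendant '[[[0.2,0,0,0,0,0,0],[0.1,0,0,0,0,0,0],[0.1,0,0,0,0,0,0]]]'
python3 stop.py; python3 plan.py h -.130 0 .056 101.3 1 | sed 's/np.float64//g'
```

```text
time: 6.4
ee_pos: [0.4902, -0.0679, 0.0669]
tcp_rot: [178.8, 1.6, 100.8]
wrist_force: [1.4, -6.0, -0.0]
opening: 0.0002
time: 6.65
ee_pos: [0.4898, -0.0657, 0.0668]
tcp_rot: [178.8, 1.9, 100.7]
wrist_force: [0.0, -5.6, 0.2]
opening: 0.0003
[(array([285.84337349, 161.77108434]), np.int32(83)), (array([294.22222222, 157.66666667]), np.int32(108))]
stop moved mm [37.3 -7.6]
t 6.7 h [-0.0727 -0.0009] p [ 0.4898 -0.0657  0.0668] rot [178.8   2.  100.7] F [ 1.1 -4.9 -0.4] tot 0.058 turn 0.6
[(-5.73), (-0.03), (1.08), 0, 0, (-0.01)]
```

```bash
python3 -m pendant '[[[0.2,0,0,0,0,0,0],[0.2,0,0,0,0,0,0]]]'
python3 -m pendant '[[[0.2,0,0,0,0,0,0],[0.2,0,0,0,0,0,0]]]'
python3 stop.py; python3 plan.py h -.130 0 .056 101.3 1 | sed 's/np.float64//g'
```

```text
time: 6.87
ee_pos: [0.4894, -0.0633, 0.0668]
tcp_rot: [178.8, 2.2, 100.6]
wrist_force: [-0.0, -5.7, 0.9]
opening: -0.0002
time: 7.03
ee_pos: [0.4889, -0.0608, 0.0668]
tcp_rot: [178.8, 2.4, 100.5]
wrist_force: [0.1, -5.7, 0.3]
opening: 0.0001
[(array([285.84337349, 161.77108434]), np.int32(83)), (array([294.91891892, 156.85585586]), np.int32(111))]
stop moved mm [42.5 -6.6]
t 7.0833 h [-0.0676 -0.0009] p [ 0.4888 -0.0606  0.0668] rot [178.8   2.4 100.5] F [ 0.7 -4.4  1. ] tot 0.063 turn 0.8
[(-6.24), (-0.0), (1.08), 0, 0, (-0.01)]
```

```bash
python3 - <<'E'
from h import *
a=cv2.imread("pics/st.png")
cv2.imwrite("pics/c3.png",cv2.resize(a[130:230,210:330],(720,600),interpolation=2))
E
```

```text
(no output)
```

View pics/c3.png

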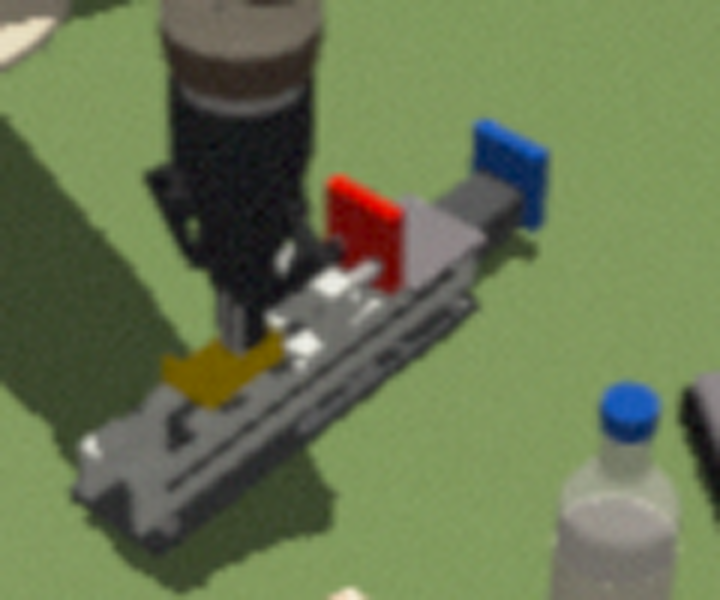

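```bash
cat > fit.py <<'E'
from h import *; from plan import hw; import sys
# render stop box at extension d, compare with blue mask (both at scene camera), subpixel via 4x scale
def poly(d):
    P=[proj("scene",[*hw(x+d,y),z]) for x in(.111,.123) for y in(-.025,.025) for z in(.052,.072)]
    return np.array(P)
im=cv2.imread(sys.argv[1]); q=cv2.cvtColor(im,cv2.COLOR_BGR2HSV); k=cv2.inRange(q,(105,110,40),(130,255,255)); k[:,:255]=0;k[:145]=0;k[185:]=0;k[:,315:]=0
n,l,s,c=cv2.connectedComponentsWithStats(k); i=1+s[1:,4].argmax(); m=(l==i); x,y,w,h=s[i,:4]; print("blue right,top",x+w,y,"left",x,"area",s[i,4])
for d in np.arange(0,.056,.004 if len(sys.argv)<3 else .002):
    p=poly(d); M=np.zeros((384*4,512*4),np.uint8); cv2.fillConvexPoly(M,cv2.convexHull(np.round(p*4).astype(np.int32)),255)
    M=cv2.resize(M,(512,384),interpolation=cv2.INTER_AREA)/255.
    print(round(d,3),"iou",round(np.minimum(M,m).sum()/np.maximum(M,m).sum(),3),"max u %.1f min v %.1f"%(p[:,0].max(),p[:,1].min()))
E
python3 fit.py pics/scene0.png; python3 fit.py pics/st.png
```

```text
blue right,top 292 156 left 280 area 87
0.0 iou 0.701 max u 292.7 min v 155.1
0.004 iou 0.558 max u 293.4 min v 154.6
0.008 iou 0.41 max u 294.1 min v 154.0
0.012 iou 0.288 max u 294.8 min v 153.5
0.016 iou 0.194 max u 295.5 min v 153.0
0.02 iou 0.118 max u 296.3 min v 152.5
0.024 iou 0.058 max u 297.0 min v 151.9
0.028 iou 0.013 max u 297.7 min v 151.4
0.032 iou 0.0 max u 298.4 min v 150.9
0.036 iou 0.0 max u 299.1 min v 150.4
0.04 iou 0.0 max u 299.8 min v 149.9
0.044 iou 0.0 max u 300.5 min v 149.4
0.048 iou 0.0 max u 301.2 min v 148.8
0.052 iou 0.0 max u 301.9 min v 148.3
blue right,top 301 150 left 289 area 114
0.0 iou 0.0 max u 292.7 min v 155.1
0.004 iou 0.0 max u 293.4 min v 154.6
0.008 iou 0.007 max u 294.1 min v 154.0
0.012 iou 0.032 max u 294.8 min v 153.5
0.016 iou 0.076 max u 295.5 min v 153.0
0.02 iou 0.125 max u 296.3 min v 152.5
0.024 iou 0.188 max u 297.0 min v 151.9
0.028 iou 0.261 max u 297.7 min v 151.4
0.032 iou 0.359 max u 298.4 min v 150.9
0.036 iou 0.467 max u 299.1 min v 150.4
0.04 iou 0.586 max u 299.8 min v 149.9
0.044 iou 0.649 max u 300.5 min v 149.4
0.048 iou 0.581 max u 301.2 min v 148.8
0.052 iou 0.479 max u 301.9 min v 148.3
```

```bash
python3 -m pendant '[[[-0.3,0,0,0,0,0,0],[0,0,-3,0,0,0,0],[-2,0,-3,0,0,0,0],[-4,0,-3,0,0,0,0],[-4,0,-1,0,0,0,0]]]' >/dev/null
python3 -m pendant '[[[-4,0,0,0,0,0,0],[-4,0,0,0,0,0,0],[-4,0,0,0,0,0,0],[-2,0,0,0,0,0,0]]]'
cat > look.py <<'E'
from h import *; import sys
a=np.ascontiguousarray(bot.camera("scene")[...,::-1]);b=np.ascontiguousarray(bot.camera("top")[...,::-1])
n=sys.argv[1]; cv2.imwrite(f"pics/{n}s.png",a); cv2.imwrite(f"pics/{n}t.png",b)
f=lambda im,u,w,h:cv2.resize(im[u[1]-h:u[1]+h,u[0]-w:u[0]+w],None,fx=400/w/2,fy=400/w/2,interpolation=2)
cv2.imwrite(f"pics/{n}.png",np.hstack([f(a,(260,175),50,50),f(b,(225,205),70,70)]))
E
python3 look.py k4; python3 fit.py pics/k4s.png | grep -E 'blue|0.03|0.04'
python3 - <<'E'
from h import *; from plan import wh
for n in("top0","k4t"):
    im=cv2.imread(f"pics/{n}.png");q=cv2.cvtColor(im,cv2.COLOR_BGR2HSV)
    for lo,hi,z,b in(((18,110,60),(35,255,255),.066,(230,170,300,220)),((105,120,60),(130,255,255),.072,(155,195,205,240))):
        k=cv2.inRange(q,lo,hi);m=k*0;m[b[1]:b[3],b[0]:b[2]]=k[b[1]:b[3],b[0]:b[2]];y,x=np.nonzero(m)
        if len(x): print(n,len(x),wh(ray("top",(x.mean(),y.mean()),z)).round(4))
E
```

```text
time: 7.83
ee_pos: [0.5308, -0.295, 0.1761]
tcp_rot: [178.8, 2.3, 101.2]
wrist_force: [0.2, 0.6, 0.2]
opening: 0.0
blue right,top 301 150 left 289 area 116
0.012 iou 0.032 max u 294.8 min v 153.5
0.032 iou 0.354 max u 298.4 min v 150.9
0.036 iou 0.46 max u 299.1 min v 150.4
0.04 iou 0.577 max u 299.8 min v 149.9
0.044 iou 0.648 max u 300.5 min v 149.4
0.048 iou 0.591 max u 301.2 min v 148.8
top0 304 [-0.1291 -0.0004]
top0 95 [1.165e-01 1.000e-04]
k4t 312 [-0.0793  0.0002]
k4t 87 [ 0.1668 -0.0006]
```

View pics/k4.png

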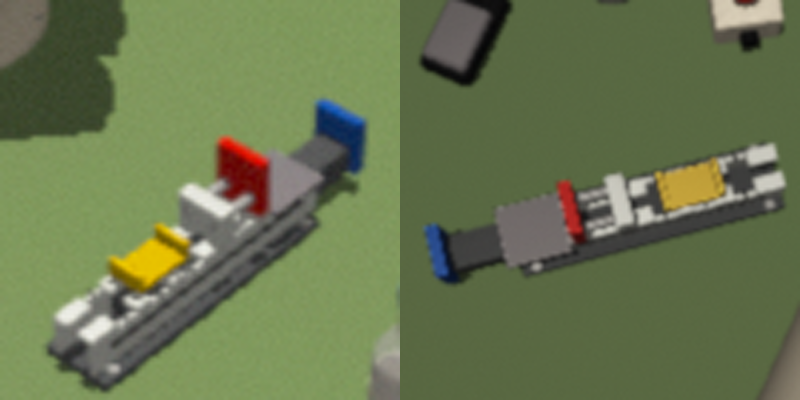

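The tube is about 50 mm out in the top view (yellow moved 49.8, stop 50.3), so it passed the hole and the button is trapped between holes 2 and 3. My single-camera estimate was biased. I'll push it back about 10 mm on the rear wall until it clicks.

```bash
python3 plan.py h -.080 0 .10 101.3 6 | sed 's/np.float64//g'|head -2
```

```text
t 7.9333 h [-0.3051  0.004 ] p [ 0.5305 -0.2945  0.1754] rot [178.9   2.2 101.1] F [-0.1  1.2 -0.1] tot 0.237 turn 0.2
[(3.75), (0.05), (1.26), 0, 0, (-0.0)]
```

```bash
python3 -m pendant '[[[3.8,0,0.8,0.01,0.02,0,0],[4,0,1,0.01,0.018,0,0],[4,0,1.2,0,0,0,0],[4,0,1.5,0,0,0,0],[3.5,0.1,1.5,0,0,0,0]]]' >/dev/null
python3 -m pendant '[[[3,0.2,1.2,0,0,0,0],[0.5,0,0.5,0,0,0,0],[0,0,0,0,0,0,0]]]' 
python3 plan.py h -.080 0 .068 101.3 3 | sed 's/np.float64//g'|head -2
```

```text
time: 8.6
ee_pos: [0.486, -0.0622, 0.0912]
tcp_rot: [-179.8, -0.4, 100.9]
wrist_force: [0.1, 0.2, 0.2]
opening: -0.0002
t 8.6 h [-0.0686  0.0022] p [ 0.486  -0.0622  0.0912] rot [-179.8   -0.4  100.9] F [0.1 0.2 0.2] tot 0.026 turn 0.4
[(-0.38), (0.08), (0.77), 0, 0, (-0.0)]
```

```bash
python3 -m pendant '[[[-0.7,0.1,0.3,0,0,0,0],[-0.4,0.1,0.3,0,0,0,0],[-0.1,0,0.8,0,0,0,0],[0,0,0.7,0,0,0,0],[0,0,0,0,0,0,0]]]' 
python3 plan.py h -.093 0 .068 101.3 3 | sed 's/np.float64//g'|head -2
```

```text
time: 9.02
ee_pos: [0.4918, -0.077, 0.0698]
tcp_rot: [-179.9, -0.3, 100.9]
wrist_force: [-0.4, 0.5, -0.2]
opening: -0.0
t 9.0167 h [-0.0842 -0.0006] p [ 0.4918 -0.077   0.0698] rot [-179.9   -0.3  100.9] F [-0.4  0.5 -0.2] tot 0.009 turn 0.4
[(-0.29), (-0.02), (0.06), 0, 0, (-0.0)]
```

```bash
python3 -m pendant '[[[-0.3,0,0,0,0,0,0],[-0.3,0,0,0,0,0,0],[-0.2,0,0,0,0,0,0]]]' 
python3 -m pendant '[[[-0.2,0,0,0,0,0,0],[-0.2,0,0,0,0,0,0]]]' 
python3 -m pendant '[[[-0.2,0,0,0,0,0,0],[-0.2,0,0,0,0,0,0]]]' 
python3 plan.py h -.102 0 .068 101.3 1 | sed 's/np.float64//g'|head -2
```

```text
time: 9.27
ee_pos: [0.4932, -0.0867, 0.0691]
tcp_rot: [-179.9, -0.3, 100.7]
wrist_force: [-1.1, 7.5, -0.2]
opening: -0.0001
time: 9.43
ee_pos: [0.4938, -0.0898, 0.0691]
tcp_rot: [-179.9, -0.6, 100.8]
wrist_force: [-0.6, 6.7, -0.8]
opening: -0.0002
time: 9.6
ee_pos: [0.4943, -0.0924, 0.0692]
tcp_rot: [-179.9, -0.8, 100.8]
wrist_force: [-0.5, 6.6, -0.1]
opening: -0.0002
t 9.6 h [-0.0999 -0.0001] p [ 0.4943 -0.0924  0.0692] rot [-179.9   -0.8  100.8] F [-0.5  6.6 -0.1] tot 0.002 turn 0.5
[(-0.21), (-0.0), (0.12), 0, 0, (-0.01)]
```

```bash
for i in 1; do python3 -m pendant '[[[-0.2,0,0,0,0,0,0]]]'; python3 -m pendant '[[[-0.2,0,0,0,0,0,0]]]'; python3 -m pendant '[[[-0.2,0,0,0,0,0,0]]]'; done | grep -E 'ee_pos|force'
```

```text
ee_pos: [0.4946, -0.0937, 0.0693]
wrist_force: [-0.8, 5.9, 0.9]
ee_pos: [0.495, -0.0953, 0.0695]
wrist_force: [-0.3, 2.6, -1.6]
ee_pos: [0.4953, -0.0971, 0.0695]
wrist_force: [-0.3, 3.1, -1.7]
```

```bash
(python3 -m pendant '[[[-0.2,0,0,0,0,0,0]]]'; python3 -m pendant '[[[-0.2,0,0,0,0,0,0]]]') | grep -E 'ee_pos|force'; python3 look.py k5; python3 - <<'E'
from h import *; from plan import wh
print(bot.mark_of("scene","button_dish")[:1])
for n in("scene0","k4s","k5s"):
    im=cv2.imread(f"pics/{n}.png");q=cv2.cvtColor(im,cv2.COLOR_BGR2HSV)
    for lo,hi,z,b in(((18,110,40),(35,255,255),.066,(215,170,290,225)),((105,110,40),(130,255,255),.065,(256,145,315,185))):
        k=cv2.inRange(q,lo,hi);m=k*0;m[b[1]:b[3],b[0]:b[2]]=k[b[1]:b[3],b[0]:b[2]];y,x=np.nonzero(m)
        if len(x): print(n,len(x),x.min(),x.max(),y.min(),y.max(),wh(ray("scene",(x.mean(),y.mean()),z)).round(4))
E
```

```text
ee_pos: [0.4954, -0.0979, 0.0694]
wrist_force: [-2.5, 17.9, 2.6]
ee_pos: [0.4954, -0.0978, 0.0694]
wrist_force: [-2.9, 17.8, 3.5]
[{'uv': [244.0, 188.6], 'confidence': 0.48}]
scene0 215 226 246 187 204 [-0.1297  0.0022]
scene0 91 280 291 156 173 [ 0.1093 -0.0063]
k4s 206 237 257 180 197 [-0.0832 -0.0011]
k4s 116 289 300 150 167 [ 0.1532 -0.0112]
k5s 144 234 254 184 198 [-0.0944 -0.0027]
k5s 116 287 298 152 168 [ 0.142  -0.0116]
```

Locked at the next hole: the force rose to 18 N with no motion, and the stop came back 11 mm to about 39 mm. Now the housing.

```bash
python3 -m pendant '[[[0.4,0,0,0,0,0,0],[0,0,-3,0,0.01,0,0],[0,0,-4,0,0,0,0],[-2,0,-2,0,0,0,70],[-4,0,0,0,0,0,70]]]' 
python3 plan.py .510 -.380 .12 96.2 6 | sed 's/np.float64//g'
```

```text
time: 10.58
ee_pos: [0.5052, -0.1532, 0.1602]
tcp_rot: [-179.8, -2.2, 101.3]
wrist_force: [1.0, -0.0, 0.3]
opening: 0.023
t 10.5833 h [-0.1616  0.0011] p [ 0.5052 -0.1532  0.1602] rot [-179.8   -2.2  101.3] F [ 1.  -0.   0.3] tot 0.23 turn -5.1
[(-3.72), (-0.67), (0.67), 0, 0, (0.01)]
[(-3.73), (-0.61), (0.67), 0, 0, (0.01)]
[(-3.74), (-0.55), (0.67), 0, 0, (0.01)]
[(-3.75), (-0.5), (0.67), 0, 0, (0.01)]
[(-3.76), (-0.44), (0.67), 0, 0, (0.01)]
[(-3.76), (-0.39), (0.67), 0, 0, (0.01)]
```

```bash
python3 -m pendant '[[[-3.7,-0.6,0,0,-0.01,0.02,70],[-3.8,-0.6,0.4,0,-0.01,0.02,70],[-3.8,-0.5,0.6,0,-0.01,0.02,70],[-3.8,-0.4,0.6,0,-0.005,0.02,70],[-3.7,-0.4,0.6,0,0,0.01,70]]]' >/dev/null
python3 -m pendant '[[[-3.2,-0.3,0.5,0,0,0,70],[-0.5,0,0.2,0,0,0,70],[0,0,0,0,0,0,70]]]' 
python3 plan.py .510 -.380 .010 96.2 5 | sed 's/np.float64//g' | head -2; python3 - <<'E'
from h import *
a=bot.camera("scene"); print([(np.round(m["uv"]),m["confidence"],ray("scene",m["uv"],.022).round(3)) for m in bot.mark_of("scene","long_part_center")])
cv2.imwrite("pics/k6.png",cv2.resize(a[190:290,110:230],(720,600),interpolation=2)[...,::-1])
E
```

```text
time: 11.25
ee_pos: [0.5116, -0.4013, 0.1316]
tcp_rot: [180.0, 0.7, 95.7]
wrist_force: [0.2, -0.8, 0.2]
opening: 0.0598
t 11.25 h [-0.4062  0.0436] p [ 0.5116 -0.4013  0.1316] rot [180.    0.7  95.7] F [ 0.2 -0.8  0.2] tot 0.123 turn 0.5
[(0.43), (0.01), (2.43), 0, 0, (-0.0)]
[(array([203., 305.]), 0.95, array([ 0.747, -0.404,  0.022])), (array([124., 234.]), 0.93, array([ 0.389, -0.47 ,  0.022])), (array([165., 246.]), 0.91, array([ 0.507, -0.39 ,  0.022])), (array([172., 210.]), 0.88, array([ 0.385, -0.301,  0.022])), (array([155., 184.]), 0.45, array([ 0.237, -0.286,  0.022]))]
```

View pics/k6.png

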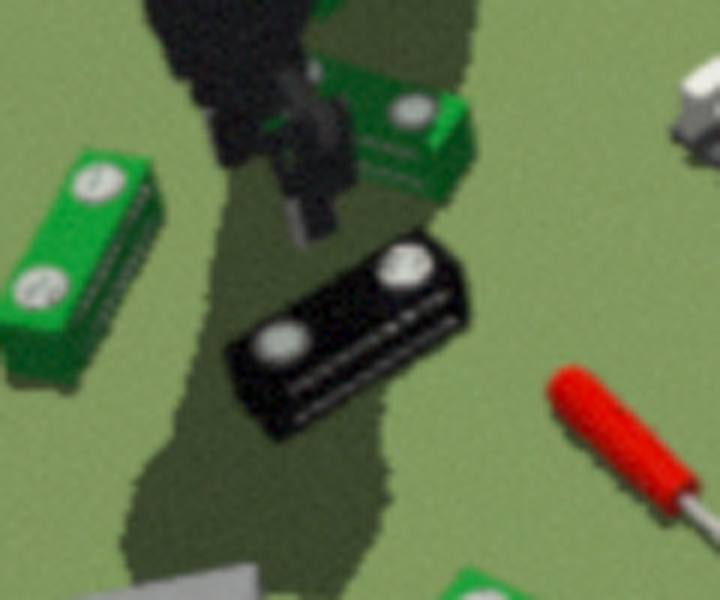

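The black housing is undisturbed, with its lenses at crop (282,343) and (407,266). The open fingers are above it, overshot towards the far end.

```bash
python3 -c "
from h import *
l=[ray('scene',u,.044) for u in((157,247.2),(177.8,234.3))];print((l[0]+l[1])/2,np.degrees(np.arctan2(*(l[1]-l[0])[1::-1])))"
python3 -m pendant '[[[1.2,0,1,0,-0.01,-0.01,70],[0.8,0,1.5,0,0,0,70],[0.1,0,1.5,0,0,0,70],[0,0,1.5,0,0,0,70],[0,0,0,0,0,0,70]]]' 
python3 plan.py .510 -.381 .010 96.2 4 | sed 's/np.float64//g' | head -2
```

```text
[ 0.5117208  -0.38066154  0.044     ] 95.77915784627066
time: 11.77
ee_pos: [0.512, -0.3734, 0.0795]
tcp_rot: [179.7, 1.6, 96.7]
wrist_force: [-0.7, 0.2, -0.1]
opening: 0.0596
t 11.7667 h [-0.3789  0.0377] p [ 0.512  -0.3734  0.0795] rot [179.7   1.6  96.7] F [-0.7  0.2 -0.1] tot 0.07 turn -0.5
[(-0.18), (-0.07), (1.74), 0, 0, (0.0)]
```

```bash
python3 -m pendant '[[[-0.5,0,1.5,0,0.015,0.005,70],[-0.2,0,2,0,0.01,0,70],[0,0,2,0,0,0,70],[0,0,1,0,0,0,70],[0,0,0,0,0,0,70]]]' 
python3 plan.py .511 -.3805 .010 96.2 1 | sed 's/np.float64//g' | head -2
```

```text
time: 12.18
ee_pos: [0.5165, -0.3794, 0.0162]
tcp_rot: [179.4, 0.2, 96.7]
wrist_force: [0.4, 0.2, -1.1]
opening: 0.0598
t 12.1833 h [-0.3856  0.0344] p [ 0.5165 -0.3794  0.0162] rot [179.4   0.2  96.7] F [ 0.4  0.2 -1.1] tot 0.008 turn -0.5
[(-0.05), (-0.56), (0.62), 0, 0, (0.01)]
```

```bash
python3 -m pendant '[[[0,-0.5,0.4,0.01,0,0,70],[0,-0.1,0.2,0,0,0,70],[0,0,0,0,0,0,45],[0,0,0,0,0,0,30],[0,0,0,0,0,0,20]]]' 60
python3 -m pendant '[[[0,0,0,0,0,0,20],[0,0,0,0,0,0,20],[0,0,0,0,0,0,20]]]' 60
python3 plan.py .511 -.3805 .10 101.3 1 | sed 's/np.float64//g' | head -2
```

```text
time: 12.6
ee_pos: [0.511, -0.3809, 0.0131]
tcp_rot: [179.9, 0.3, 96.7]
wrist_force: [-0.7, 0.0, -2.4]
opening: 0.0392
time: 12.85
ee_pos: [0.5113, -0.3811, 0.014]
tcp_rot: [179.9, 0.3, 96.7]
wrist_force: [-0.4, 0.2, -2.9]
opening: 0.0392
t 12.85 h [-0.3862  0.0398] p [ 0.5113 -0.3811  0.014 ] rot [179.9   0.3  96.7] F [-0.4  0.2 -2.9] tot 0.086 turn 4.6
[(0.06), (-0.03), (-8.6), 0, 0, (-0.08)]
```

```bash
python3 -m pendant '[[[0,0,-2,0,0,0,20],[0,0,-3.5,0,0,-0.02,20],[0,0,-4,0,0,-0.02,20],[0,0,-4,0,0,-0.02,20],[1,0,-2.5,0,0,-0.02,20]]]'
python3 plan.py h .125 0 .165 101.3 14 | sed 's/np.float64//g'
```

```text
time: 13.27
ee_pos: [0.5055, -0.3684, 0.1699]
tcp_rot: [-179.5, -0.4, 101.4]
wrist_force: [1.8, -1.8, -2.3]
opening: 0.0388
t 13.2667 h [-0.3727  0.0431] p [ 0.5055 -0.3684  0.1699] rot [-179.5   -0.4  101.4] F [ 1.8 -1.8 -2.3] tot 0.5 turn -0.1
[(3.55), (0.31), (0.04), 0, 0, (0.0)]
[(3.55), (0.31), (0.04), 0, 0, (0.0)]
[(3.55), (0.31), (0.04), 0, 0, (0.0)]
[(3.55), (0.31), (0.04), 0, 0, (0.0)]
[(3.55), (0.31), (0.04), 0, 0, (0.0)]
[(3.55), (0.31), (0.04), 0, 0, (0.0)]
[(3.55), (0.31), (0.04), 0, 0, (0.0)]
[(3.55), (0.31), (0.04), 0, 0, (0.0)]
[(3.55), (0.31), (0.04), 0, 0, (0.0)]
[(3.55), (0.31), (0.04), 0, 0, (0.0)]
[(3.55), (0.31), (0.04), 0, 0, (0.0)]
[(3.55), (0.31), (0.04), 0, 0, (0.0)]
[(3.55), (0.31), (0.04), 0, 0, (0.0)]
[(3.55), (0.31), (0.04), 0, 0, (0.0)]
```

```bash
python3 -m pendant '[[[3,0.3,0,0,0,0,20],[3.5,0.3,0,0,0,0,20],[3.5,0.3,0,0,0,0,20],[3.5,0.3,0,0,0,0,20],[3.5,0.3,0,0,0,0,20]]]'|head -3
python3 -m pendant '[[[3.5,0.3,0,0,0,0,20],[3.5,0.3,0,0,0,0,20],[3.5,0.3,0,0,0,0,20],[3.5,0.3,0,0,0,0,20],[3,0.3,0,0,0,0,20]]]'|head -3
python3 plan.py h .112 0 .150 101.3 4 | sed 's/np.float64//g'
```

```text
time: 13.68
ee_pos: [0.4882, -0.1994, 0.1782]
tcp_rot: [180.0, 0.2, 101.1]
time: 14.1
ee_pos: [0.4675, -0.0215, 0.1782]
tcp_rot: [179.8, 0.2, 101.0]
t 14.1 h [-0.0251  0.0124] p [ 0.4675 -0.0215  0.1782] rot [179.8   0.2 101. ] F [ 0.   0.8 -2. ] tot 0.141 turn 0.3
[(3.43), (0.29), (0.71), 0, 0, (-0.0)]
[(3.43), (0.29), (0.71), 0, 0, (-0.0)]
[(3.43), (0.3), (0.71), 0, 0, (-0.0)]
[(3.43), (0.3), (0.71), 0, 0, (-0.0)]
```

```bash
python3 -m pendant '[[[3.5,0.3,0,0,0,0,20],[3.5,0.3,0,0,0,0,20],[3.5,0.3,0.5,0,0,0,20],[2.3,0.2,0.8,0,0,-0.005,20],[0,0,0.5,0,0,0,20]]]'|head -3
python3 -m pendant '[[[0,0,0,0,0,0,20]]]' >/dev/null
python3 look.py k7
python3 plan.py h .112 0 .120 101.3 2 | sed 's/np.float64//g'
```

```text
time: 14.52
ee_pos: [0.4516, 0.1169, 0.1613]
tcp_rot: [179.5, 0.2, 101.5]
t 14.7 h [0.1137 0.001 ] p [0.4515 0.1168 0.1613] rot [179.5   0.2 101.5] F [-0.2  0.4 -1.9] tot 0.041 turn -0.2
[(-0.09), (0.05), (2.07), 0, 0, (0.0)]
[(-0.09), (0.05), (2.07), 0, 0, (0.0)]
```

View pics/k7.png

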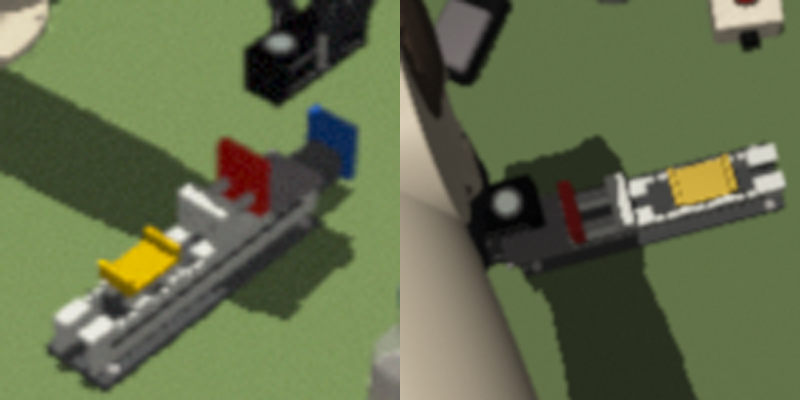

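The part is level above the bed with its near lens at right-crop (507,203), and the yellow button is up at hole 2. I'll check the lens position against the TCP.

```bash
python3 - <<'E'
from h import *; from plan import wh
print("lens rel tcp (expect -.036,0)",wh(ray("top",(192.5,206),.191))-np.array([.1137,.001]))
for n in("top0","k7t"):
    q=cv2.cvtColor(cv2.imread(f"pics/{n}.png"),cv2.COLOR_BGR2HSV);k=cv2.inRange(q,(18,110,60),(35,255,255));m=k*0;m[170:220,230:300]=k[170:220,230:300];y,x=np.nonzero(m)
    print(n,wh(ray("top",(x.mean(),y.mean()),.066)))
E
python3 -m pendant '[[[-0.1,0,2,0.005,0,0,20],[-0.1,0.05,2,0,0,0,20],[0,0,1.5,0,0,0,20],[0,0,0,0,0,0,20]]]'|head -4
python3 plan.py h .107 0 .095 101.3 1 | sed 's/np.float64//g'
```

```text
lens rel tcp (expect -.036,0) [-0.03388387  0.00029519]
top0 [-0.12912006 -0.00038089]
k7t [-0.09125126 -0.00064344]
time: 15.03
ee_pos: [0.455, 0.1109, 0.1075]
tcp_rot: [179.6, 0.2, 101.2]
wrist_force: [-0.7, 0.6, -2.5]
t 15.0333 h [ 0.1072 -0.0014] p [0.455  0.1109 0.1075] rot [179.6   0.2 101.2] F [-0.7  0.6 -2.5] tot 0.013 turn 0.1
[(-0.02), (-0.14), (1.25), 0, 0, (-0.0)]
```

```bash
python3 -m pendant '[[[0,-0.1,0.7,0.005,0,0,20],[0,0,0.5,0,0,0,20],[0,0,0.1,0,0,0,20],[0,0,0,0,0,0,20]]]'|head -4
python3 plan.py h .083 0 .094 101.3 4 | sed 's/np.float64//g'|head -2
```

```text
time: 15.37
ee_pos: [0.4554, 0.1082, 0.0961]
tcp_rot: [179.7, 0.2, 101.0]
wrist_force: [0.9, 0.0, -2.4]
t 15.3667 h [ 0.1045 -0.0012] p [0.4554 0.1082 0.0961] rot [179.7   0.2 101. ] F [ 0.9  0.  -2.4] tot 0.022 turn 0.3
[(-0.54), (-0.03), (0.05), 0, 0, (-0.0)]
```

```bash
python3 -m pendant '[[[-0.5,-0.05,0,0,0,-0.005,20],[-0.5,0,0,0,0,0,20],[-0.5,0,0,0,0,0,20],[-0.5,0,0,0,0,0,20]]]'|head -4
python3 plan.py h .083 0 .094 101.3 4 | sed 's/np.float64//g'|head -2
```

```text
time: 15.7
ee_pos: [0.4588, 0.0893, 0.0973]
tcp_rot: [179.7, -0.1, 101.4]
wrist_force: [-2.4, 7.4, -4.6]
t 15.7 h [ 0.0853 -0.0009] p [0.4588 0.0893 0.0973] rot [ 1.797e+02 -1.000e-01  1.014e+02] F [-2.4  7.4 -4.6] tot 0.004 turn -0.1
[(-0.06), (-0.02), (0.08), 0, 0, (0.0)]
```

```bash
python3 -m pendant '[[[-0.5,-0.05,0,0,0,0,20],[-0.4,0,0.1,0,0,0,20],[-0.3,0,0.2,0,0,0,20]]]'|head -4
python3 plan.py h .081 0 .064 101.3 4 | sed 's/np.float64//g'|head -2
```

```text
time: 15.95
ee_pos: [0.4612, 0.0793, 0.0961]
tcp_rot: [179.5, -0.6, 101.5]
wrist_force: [-3.6, 10.2, 3.8]
t 15.95 h [ 0.075  -0.0012] p [0.4612 0.0793 0.0961] rot [179.5  -0.6 101.5] F [-3.6 10.2  3.8] tot 0.033 turn -0.2
[(0.15), (-0.03), (0.8), 0, 0, (0.0)]
```

```bash
python3 -m pendant '[[[0,-0.05,0.8,0,0,0,20],[0,0,0.8,0,0,0,20],[0,0,0.6,0,0,0,20],[0,0,0.4,0,0,0,20]]]'|head -4
python3 plan.py h .081 0 .064 101.3 4 | sed 's/np.float64//g'|head -2
```

```text
time: 16.28
ee_pos: [0.463, 0.0828, 0.075]
tcp_rot: [179.0, -1.2, 101.6]
wrist_force: [-2.7, 9.8, 3.5]
t 16.2833 h [ 0.0781 -0.0037] p [0.463  0.0828 0.075 ] rot [179.   -1.2 101.6] F [-2.7  9.8  3.5] tot 0.012 turn -0.3
[(0.07), (-0.09), (0.28), 0, 0, (0.0)]
```

```bash
python3 -m pendant '[[[0,-0.25,0.1,0.015,-0.02,0.005,20],[0,-0.15,0.4,0.005,-0.01,0,20],[0,0,0.3,0,0,0,20],[0,0,0.2,0,0,0,20]]]'|head -4
python3 plan.py h .09 0 .064 101.3 4 | sed 's/np.float64//g'|head -2
```

```text
time: 16.62
ee_pos: [0.4612, 0.0857, 0.0683]
tcp_rot: [179.7, -0.0, 101.5]
wrist_force: [-3.8, 8.9, 2.3]
t 16.6167 h [ 0.0813 -0.0025] p [0.4612 0.0857 0.0683] rot [179.7  -0.  101.5] F [-3.8  8.9  2.3] tot 0.01 turn -0.2
[(0.22), (-0.06), (0.11), 0, 0, (0.0)]
```

```bash
python3 -m pendant '[[[0,-0.25,0.25,0.003,0,0,20],[0,-0.15,0.25,0,0,0.003,20],[0,0,0.2,0,0,0,20],[0,0,0.1,0,0,0,20]]]'|head -4
python3 plan.py h .09 0 .064 101.3 4 | sed 's/np.float64//g'|head -2
```

```text
time: 16.95
ee_pos: [0.4595, 0.0881, 0.0643]
tcp_rot: [179.4, -0.5, 101.5]
wrist_force: [-3.9, 7.3, 1.2]
t 16.95 h [ 0.084  -0.0013] p [0.4595 0.0881 0.0643] rot [179.4  -0.5 101.5] F [-3.9  7.3  1.2] tot 0.006 turn -0.2
[(0.15), (-0.03), (0.01), 0, 0, (0.0)]
```

```bash
python3 -m pendant '[[[0.1,-0.15,0.15,0.008,-0.008,0.003,20],[0.15,0,0.1,0,0,0,20],[0.1,0,0.05,0,0,0,20]]]'|grep -vE 'open'
python3 -m pendant '[[[0.05,0,0.05,0,0,0,20],[0,0,0,0,0,0,20]]]'|grep -vE 'open'
python3 plan.py h .09 0 .064 101.3 4 | sed 's/np.float64//g'|head -2
```

```text
time: 17.2
ee_pos: [0.4584, 0.0926, 0.0637]
tcp_rot: [179.7, -0.3, 101.4]
wrist_force: [-2.5, 2.6, -1.7]
time: 17.37
ee_pos: [0.4582, 0.093, 0.0638]
tcp_rot: [179.7, -0.3, 101.4]
wrist_force: [-1.4, 3.5, -5.1]
t 17.3667 h [ 0.0891 -0.001 ] p [0.4582 0.093  0.0638] rot [179.7  -0.3 101.4] F [-1.4  3.5 -5.1] tot 0.001 turn -0.1
[(0.02), (-0.03), (-0.0), 0, 0, (0.0)]
```

```bash
python3 -m pendant '[[[0,0,0,0,0,0,50],[0,0,0,0,0,0,55],[0,0,0,0,0,0,65],[0,0,0,0,0,0,65],[0,0,0,0,0,0,65]]]'
python3 -m pendant '[[[0,0,-1,0,0,0,65],[0,0,-2,0,0,0,65],[0,0,-4,0,0,0,65],[0,0,-4,0,0,0,65],[0,0,-4,0,0,0,65]]]' | head -4
python3 -m pendant '[[[-4,0,-2,0,0,0,65],[-4,0,0,0,0,0,65],[-4,0,0,0,0,0,65],[-4,0,0,0,0,0,65],[-4,0,0,0,0,0,65]]]' | head -4
python3 -m pendant '[[[-4,0,0,0,0,0,65],[-4,0,0,0,0,0,65],[-4,0,0,0,0,0,65],[-4,0,0,0,0,0,65],[-1,0,0,0,0,0,65]]]' | head -4
python3 look.py k8
```

```text
time: 17.78
ee_pos: [0.4602, 0.0915, 0.0655]
tcp_rot: [179.4, -0.2, 101.4]
wrist_force: [0.1, 0.9, 1.5]
opening: 0.0556
time: 18.2
ee_pos: [0.4546, 0.0895, 0.2145]
tcp_rot: [-179.8, -0.1, 101.3]
wrist_force: [0.9, 1.0, -0.8]
time: 18.62
ee_pos: [0.4974, -0.1033, 0.2501]
tcp_rot: [179.0, 0.1, 102.1]
wrist_force: [0.6, 0.4, 0.3]
time: 19.03
ee_pos: [0.5326, -0.2816, 0.2547]
tcp_rot: [178.8, 0.3, 102.0]
wrist_force: [0.9, 0.1, 0.4]
```

View pics/k8.png

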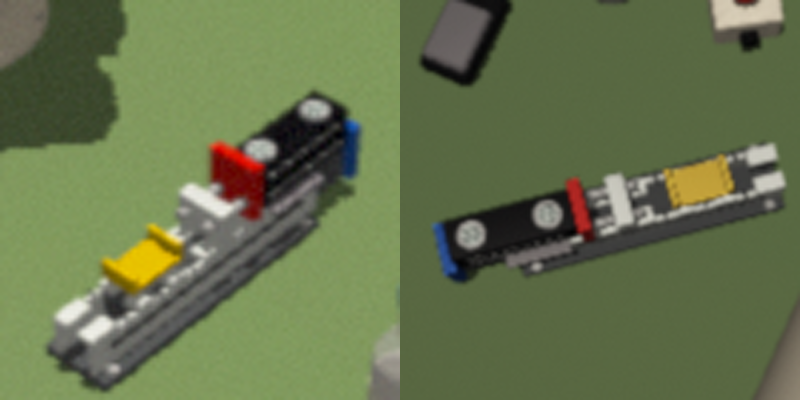

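The part sits between jaw and stop, with its lenses at right-crop (470,236) and (547,215). I'll check centring, angle and height.

```bash
python3 - <<'E'
from h import *; from plan import wh
t=lambda x,y:("top",(155+(x-400)*.35,135+y*.35)); s=lambda x,y:("scene",(210+x*.25,125+y*.25))
for a,b in((t(470,236),t(547,215)),(s(315,110),s(261,150))):
    A,B=[wh(ray(*q,.094)) for q in(a,b)]; d=A-B; print("centre",((A+B)/2).round(4),"len",np.linalg.norm(d).round(4),"yaw err",np.degrees(np.arctan2(d[1],d[0])).round(1))
# reference: red jaw, stop, button and bed in the same picture
q=cv2.cvtColor(cv2.imread("pics/k8t.png"),cv2.COLOR_BGR2HSV)
def blob(n,lo,hi,z,b):
    k=cv2.inRange(q,lo,hi);m=k*0;m[b[1]:b[3],b[0]:b[2]]=k[b[1]:b[3],b[0]:b[2]];y,x=np.nonzero(m);print(n,wh(ray("top",(x.mean(),y.mean()),z)).round(4))
blob("jaw",(0,140,60),(8,255,255),.108,(200,190,235,230)); blob("stop",(105,120,50),(130,255,255),.072,(155,195,205,240)); blob("button",(18,110,60),(35,255,255),.066,(230,170,300,220))
a=cv2.imread("pics/k8t.png")[195:240,160:230]; b=cv2.imread("pics/k8s.png")[140:185,250:310]
cv2.imwrite("pics/k9.png",np.hstack([cv2.resize(a,(420,270),interpolation=2),cv2.resize(b,(360,270),interpolation=2)]))
E
```

```text
centre [ 0.0934 -0.0005] len 0.073 yaw err 0.2
centre [ 0.0924 -0.0018] len 0.0727 yaw err 0.3
jaw [0.0271 0.0029]
stop [0.1593 0.0015]
button [-0.0881 -0.0007]
```

View pics/k9.png

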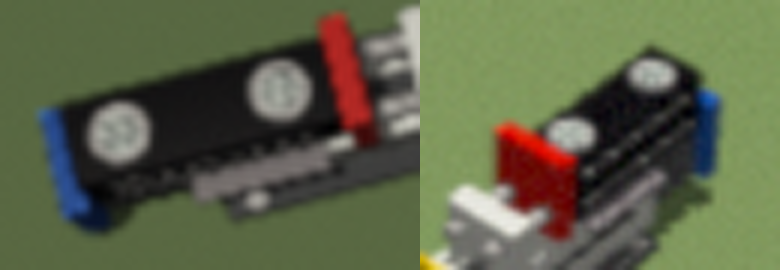

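```bash
python3 - <<'E'
from h import *
a=cv2.imread("pics/top0.png");b=cv2.imread("pics/k8t.png")
for n,u in dict(estop=(275,135),mouse=(178,147),bottle=(227,120),mug=(120,148),short=(97,202),driver=(328,135),green=(361,113)).items():
    f=lambda i:i[u[1]-14:u[1]+14,u[0]-14:u[0]+14].astype(float); print(n,abs(f(a)-f(b)).mean().round(1))
o=bot.get_obs();print(o["time"],o["wrist_force"].round(1)); bot.job_done()
E
```

```text
estop 15.6
mouse 9.7
bottle 12.2
mug 12.2
short 13.4
driver 15.4
green 32.5
19.1333 [-0.6  1.3 -0. ]
the job is handed in; nothing more can be done
```

I handed the job in at 19.1 s. The long black housing is loaded flat on the bed and clamped between the red jaw and the blue stop.

**What I did**
- **Button and tube:** I pressed the button flush with about 38 N on it and slid the tube out.
- **Overshoot:** The tube first ran about 10 mm past the next hole, with the button trapped down. I pushed it back until the button clicked up. It then held against 18 N without moving.
- **Loading:** I gripped the black housing, pushed the jaw back with it, lowered it onto the bed, let it come out to the stop, released it and withdrew the arm.

**Last checks**

| Check | Measured | Expected |
|---|---|---|
| Housing centre along the tube | x = 92–93 mm | about 91 mm |
| Housing off the centre line | 0.5–2 mm | 0 |
| Housing angle to the tube | 0.2–0.3° | 0 |
| Tube slid out, from the button's shift | 41 mm | 40 ± 1.5 mm |
| Jaw pushed back | about 8 mm (rough, partly hidden) | about 10 mm |

**Check that did not settle anything:** I compared first and last pictures for the other objects, but the result was inconclusive. Every patch differed, by 10–16 grey levels for most and 32 for one green block, which I put down to the changed lighting and arm shadow. I felt no contact with these objects, but I did not measure their positions at the end.

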